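# Prop open the hood of a dental-lab compressor

## Task

The hood of the small bench compressor has been raised for service and stays up only by its stiff hinge. Swing the prop rod on the side of the case all the way up to its stop, then lower the hood a little until its socket sits down on the rod's tip, so that the rod holds the hood open. Leave the short drain lever on the front alone.

Things in the scene. Friction and masses are not known exactly. Their poses are not given: they have to be found in the camera images.
- compressor: Grey open-topped case, 220 (x) x 200 (y) x 100 mm high, fast on the table. Origin: centre of underside; x points from its front (wooden strip, drain lever) to its back, y left, z up; mm below are in this frame. Dark hood hinged along the top back edge, prop rod on the right (-y) side. The rest are bystanders; a cast and a screwdriver, under 35 mm high, lie beside the case under the rod.
- prop_rod (a joint): Angle (rad) of the 10 mm steel prop rod, right side: 0 = level, pointing to the back; grows as it swings up, to a hard stop at 1.23 where its tip is under the hood's socket. Pivot x -85, y -120, z 80; 153 mm to the centre of its 14 mm ball tip; swings in the plane y -120. Starts at 0 to 0.3. Stiff pivot (2 to 4 N at the grip moves it); stays where left.
- rod_grip (a point): Middle of the rod's round black grip, 14 mm thick, 55 mm long, sticking out sideways (parallel to case y) from y -152 to -207, on a thinner stem. In the case frame: x = -85 + 115 cos q, y = -180, z = 80 + 115 sin q, with q the rod's angle.
- hood (a joint): Angle (rad) of the hood, 220 mm long, 204 wide: 0 = shut, grows opening; starts at 0.96 to 1.06. Stiff hinge (y axis at x 110, z 100): stays where left, 5 N down on its bar lowers it (20 N as a touch begins). A steel socket cap, 190 mm from the hinge, overhangs the right edge to y -141, open below. With the rod at its stop the hood comes to rest on the tip at 0.785; at 0.87 and more it is clear.
- hood_bar (a point): Middle of the steel pull bar, 10 mm thick, 120 mm long along case y (centred on y 0), standing 36 mm clear ahead of the hood's wooden front strip. In the case frame: x = 110 - 256 cos q + 2 sin q, z = 100 + 256 sin q + 2 cos q, with q the hood's angle.
- drain_lever (a joint): Angle (rad) of the drain lever on the front face, not to be turned: a short 50 mm crank pointing to +y with a black 35 mm grip sticking out to -x, ending at x -155, y 80, z 50. Starts at 0 to 0.12; grows as its end goes up.

How it is judged (in metres and radians):
On the way:
1. the prop rod is swung up to within about 7 degrees of its stop while the hood is still raised clear of it (value of joint prop_rod above 1.11 rad and value of joint hood above 0.87 rad), for 0.2 s.
At the end, for the whole second after the job is handed in: The prop rod stands within about 7 degrees of its upper stop and the hood has been let down onto it: hood angle 0.73 to 0.845 rad (seated is 0.785), at rest, with the drain lever turned no further than 0.3 rad (value of joint prop_rod above 1.11 rad and value of joint hood between 0.73 and 0.845 rad and velocity of joint hood between -0.05 and 0.05 rad/s); the robot touches nothing.
It fails at once if the drain lever is turned by more than about 10 degrees (value of joint drain_lever above 0.3 rad).
It also fails if it takes over 51 s, if anything falls off the work surface, if the arm or the gripper's body presses on something with over 40 N, if the wrist force passes 120 N, or if a joint passes its speed limit or range.

## Robot

A 6-joint arm with a two-finger parallel gripper is mounted at the origin on the work surface. World frame = base frame: x ahead of the robot, y to its left, z up, the work surface at z = 0. Lengths are in m, angles in degrees, forces in N, time in s.
With the tool pointing down it reaches from about 0.3 to 0.75 m from the base axis. Payload 8.5 kg.
Tool frame: the origin (TCP) lies on the centre line of the jaws, within the pads' length; the fingertips stand 11 mm ahead of it and the grasp point (between the pads) lies 8 mm behind it; x points along the fingers, y is the direction in which the jaws open and shut, and the axes are right-handed (so a half turn about x gives the same grasp; the last joint's range is limited). The gripper opens to 85 mm and grips with 20 to 120 N. Pads are 22 mm wide; open, the fingers measure 114 mm over their backs; the gripper's body (76 mm by 85 mm) begins 54 mm behind the grasp point. The pads swing forward as they close: fully open they stand 13 mm farther back than shut.
Start: joints at [55.216, 21.807, 74.336, -0, 83.858, -12.336], TCP at [0.21, 0.508, 0.242] pointing down, gripper open.
Joint ranges: [-178.18, 178.18], [-50.72, 133.34], [12.68, 142.11], [-81.47, 261.47], [9.98, 163.14], [-165.26, 165.26]. Speed limits (degrees/s): [136.94, 136.94, 180, 180, 180, 180].

## Interface

Orientations are given as a 3x3 rotation matrix whose columns are the frame's x, y, z axes.
In Python, from rig import env gives the robot as it stands.
- The arm moves only by the tool carry_out, never from a script. Its argument "motion" is a list that holds one entry, the list of rows, each a list of 7 numbers: the shift along the tool's x, y, z in cm, then the turn, a rotation vector about the tool's x, y, z in rad, then the finger opening in cm, from 0 to 8.54. A call has 1 to 5 rows; each row is the pose to reach, as a shift and turn from the pose commanded when the call began, along the tool's axes at that moment; what a row does not reach only later rows make up. A row lasts 1/12 s, in which the tool goes at most 41.7 mm and 7.16 degrees, less where a joint would pass 70% of its speed; a pose out of reach is approached as far as the arm can. A call with a gripper value outside its range is refused whole. The fingers move at their own pace and stop on an object; "grip_force" is the grip in N (left out, the last holds). Time passes only in rows, so rows that repeat a pose let the fingers close. It gives the time, the measured TCP pose, the force and the opening at its end, in the units of the state.
- env.observe(): the state, without advancing time (a new reading comes with each control period).
- env.get_image(name): name is "side" or "top" or "wrist"; returns a dict with "image" (420x560x3 uint8, red, green, blue), "fov_y" (degrees; the focal length in pixels is half the picture's height over the tangent of half this angle, whatever the lens; pixels are square), "cx", "cy" (the principal point, pixels), "R" (3x3) and "t" (3): a world point X has camera coordinates R X + t. Camera axes: x right, y down, z forward; pixel columns grow to the right and rows downward; lengths in m; the calibration is good to about 2 mm. A picture is of the moment at which its call begins. There is no depth.
- env.close_job(): hands the job in, once; it reports no verdict.
The state is a dict: "time_s": time; "q": joint angles; "qvel": joint speeds; "joint_efforts": joint torques, N m; "position": TCP position; "tool_rot": TCP orientation; "ft_force": force on the tool from outside, world axes, zero at the start; "wrist_torque": the same for the moment, N m; "grip_width": finger opening in m.
Only numpy, scipy, OpenCV 4.12 (cv2) and the standard library are available. Lean on these libraries where they do the work, as an engineer would, in place of code of your own. Each camera call takes 0.05 s, during which the arm holds its last target. There are 200 camera calls.

## Working session

There is one attempt and no reset: what is moved stays moved. The work goes in short steps, Python scripts to look and compute and a tool call to move; the robot and the scene stay as the last step left them, time stands still between calls to the robot, and variables do not carry over. Pictures are saved under pics/ and viewed, on a budget of 10 in all, crops included, one or two more only if the job needs it, and the job is handed in when it is done.

Besides the shell and the picture viewer there is one more tool, called after "Emit:" by a JSON object that holds its "op" and its "data". carry_out: Moves the arm, as the interface text tells. Its arguments: {"type":"object","properties":{"motion":{"type":"array","items":{"type":"array","items":{"type":"array","items":{"type":"number"}}}},"grip_force":{"type":"number"}},"required":["motion"]}

```bash
mkdir -p pics; ls
python3 - <<'E'
from rig import env
import cv2,numpy as np
s=env.observe(); print(s['time_s'],s['position'],np.round(s['tool_rot'],3).tolist(),s['grip_width'])
for n in("side","top"):
    d=env.get_image(n); cv2.imwrite(f"pics/{n}0.png",d["image"][:,:,::-1]); print(n,d["fov_y"],d["cx"],d["cy"],np.round(d["R"],4).tolist(),d["t"])
E
```

```text
pics
0.0 [0.20987535 0.50808551 0.24170426] [[-0.001, 0.382, 0.924], [-0.001, 0.924, -0.382], [-1.0, -0.001, -0.0]] 0.08550391740349814
side 48.893006253837065 283.98897036892134 205.26361001723905 [[0.974, -0.2261, -0.0143], [-0.1521, -0.6055, -0.7812], [0.1679, 0.763, -0.6242]] [-0.52729886  0.17614341  0.60762815]
top 48.768191491839595 280.80855985014244 207.641599285252 [[0.0084, -0.9999, 0.0099], [-0.982, -0.0101, -0.1884], [0.1885, -0.0081, -0.982]] [0.03035645 0.56284929 0.64440242]
```

View pics/side0.png

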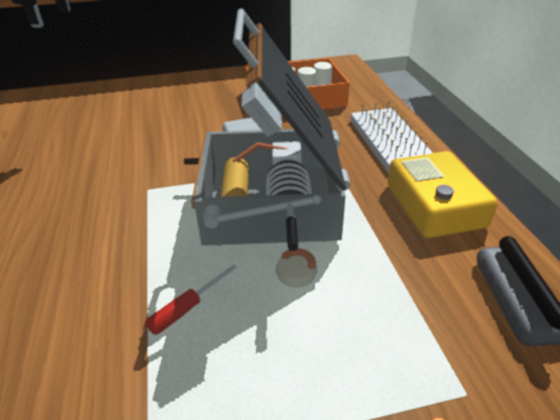

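View pics/top0.png

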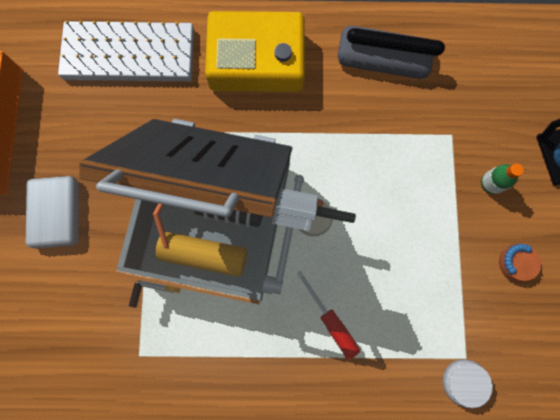

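The side view shows the pivot near (211,217), the rod almost level, the grip at (292,220–248) and the bar at (240,15)–(257,65). The top view shows the front rim corners near (120,270) and (262,301), the grip at (320,213)–(354,217) and the bar at (105,186)–(235,207). I'll fit the case pose by least squares on these points.

```bash
cat > h.py <<'E'
from rig import env
import cv2,numpy as np
from scipy.optimize import least_squares
def proj(d,X):
    f=210/np.tan(np.radians(d["fov_y"]/2)); c=np.array(d["R"])@X+d["t"]
    return np.array([d["cx"]+f*c[0]/c[2], d["cy"]+f*c[1]/c[2]])
def grip(q,y=-180): return [-85+115*np.cos(q),y,80+115*np.sin(q)]
def bar(q,y=0): return [110-256*np.cos(q)+2*np.sin(q),y,100+256*np.sin(q)+2*np.cos(q)]
def W(p,X):
    c,s=np.cos(p[2]),np.sin(p[2]); X=np.array(X)/1000
    return np.array([p[0]+c*X[0]-s*X[1],p[1]+s*X[0]+c*X[1],X[2]])
E
python3 - <<'E'
from h import *
T=env.get_image("top");S=env.get_image("side")
obs=[(T,(121,270),lambda p:[-110,100,100]),(T,(261,301),lambda p:[-110,-100,100]),
(T,(354,217),lambda p:grip(p[3],-207)),(T,(105,186),lambda p:bar(p[4],60)),(T,(233,207),lambda p:bar(p[4],-60)),
(S,(202,240),lambda p:[-110,-100,0]),(S,(341,236),lambda p:[110,-100,0]),
(S,(292,247),lambda p:grip(p[3],-207)),(S,(211,217),lambda p:[-85,-120,80]),(T,(272,285),lambda p:[-85,-120,80]),
(S,(257,64),lambda p:bar(p[4],-60)),(S,(240,16),lambda p:bar(p[4],60))]
f=lambda p:np.concatenate([proj(d,W(p,g(p)))-u for d,u,g in obs])
r=least_squares(f,[.5,.1,-.2,.15,1.0],loss="soft_l1",f_scale=3)
print(np.round(r.x,4)); print(np.round(f(r.x).reshape(-1,2),1).tolist())
p=r.x
np.save("p.npy",p)
print(W(p,grip(p[3])),W(p,bar(p[4])),W(p,grip(1.23)),W(p,bar(.785)),W(p,[-155,80,50]))
E
```

```text
[ 0.5527  0.1396 -0.1922  0.2374  0.9753]
[[-4.1, 0.7], [-0.5, -0.5], [2.4, 0.5], [-1.3, -1.2], [-4.7, 3.1], [1.4, 12.1], [1.8, 11.1], [1.7, -0.1], [1.6, 4.2], [6.6, 0.4], [-17.9, -21.3], [2.5, -2.7]]
[ 0.54459956 -0.04223693  0.10704026] [0.52134554 0.14566297 0.3130588 ] [ 0.47261108 -0.02823033  0.18838621] [0.48429892 0.15287102 0.28236202] [0.41582608 0.24769379 0.05      ]
```

Run:
```python
import cv2,numpy as np
a=cv2.imread("pics/side0.png")[0:260,180:360]; b=cv2.imread("pics/top0.png")[100:320,80:370]
a=cv2.resize(a,None,fx=2.3,fy=2.3,interpolation=2); 
c=cv2.resize(b,(390,296),interpolation=2)
o=np.zeros((598,800,3),np.uint8); o[:,:a.shape[1]][:598]=a[:598]; o[:296,-386:]=c[:,:386]; cv2.imwrite("pics/z.png",o)
```

```text
(no output)
```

View pics/z.png

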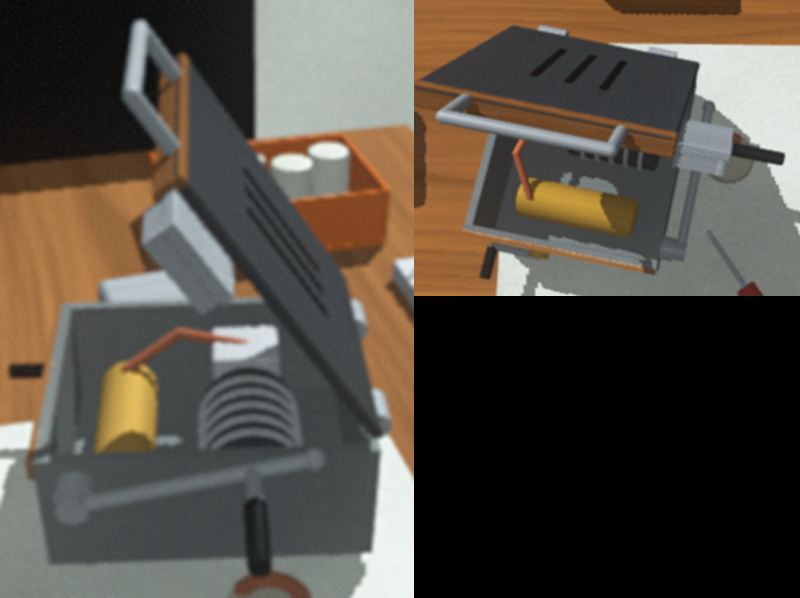

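The zoom corrects the bar ends to side (242,11) and (236,41), and the case bottom corners to about (203,244) and (342,239). Refitting.

Run:
```python
from h import *
T=env.get_image("top");S=env.get_image("side")
obs=[(T,(120,271),lambda p:[-110,100,100]),(T,(259,301),lambda p:[-110,-100,100]),
(T,(355,217),lambda p:grip(p[3],-207)),(T,(101,185),lambda p:bar(p[4],60)),(T,(230,209),lambda p:bar(p[4],-60)),
(S,(203,246),lambda p:[-110,-100,0]),(S,(342,240),lambda p:[110,-100,0]),(S,(197,201),lambda p:[-110,-100,100]),
(S,(292.5,248),lambda p:grip(p[3],-207)),(S,(211,217),lambda p:[-85,-120,80]),(S,(317,200),lambda p:[-85+153*np.cos(p[3]),-120,80+153*np.sin(p[3])]),
(S,(236,41),lambda p:bar(p[4],-60)),(S,(242,11),lambda p:bar(p[4],60))]
f=lambda p:np.concatenate([proj(d,W(p,g(p)))-u for d,u,g in obs])
r=least_squares(f,[.5,.1,-.2,.15,1.0],loss="soft_l1",f_scale=3)
print(np.round(r.x,4)); print(np.round(f(r.x).reshape(-1,2),1).tolist())
p=r.x
np.save("p.npy",p)
print(W(p,grip(p[3])),W(p,bar(p[4])),W(p,grip(1.23)),W(p,bar(.785)),W(p,[-155,80,50]))
```

```text
[ 0.552   0.1417 -0.1899  0.2033  0.9793]
[[-4.6, 0.4], [0.1, -0.2], [-0.5, 0.5], [0.4, -0.3], [-3.8, 0.7], [-0.1, 5.3], [0.0, 6.2], [-2.7, 0.4], [1.3, -0.1], [1.1, 3.4], [-0.1, -0.2], [3.1, 0.7], [0.2, 1.5]]
[ 0.54514216 -0.04028284  0.10321837] [0.52146972 0.14756523 0.31362563] [ 0.4722822  -0.02627447  0.18838621] [0.483568   0.15485238 0.28236202] [0.41488483 0.24952291 0.05      ]
```

```bash
cat >> h.py <<'E'
from scipy.spatial.transform import Rotation as Ro
def rot(p,pitch,tilt):
    R0=np.array([[0,1,0],[0,0,-1],[-1,0,0]]).astype(float)
    return (Ro.from_euler("z",p[2])*Ro.from_euler("y",-pitch)*Ro.from_euler("x",tilt)).as_matrix()@R0
def go(Xg,R,ref=None):
    """shift cm + rotvec (tool axes) to bring grasp point to world Xg with orientation R"""
    s=env.observe() if ref is None else ref
    Rc=np.array(s["tool_rot"]); t=np.array(Xg)+R[:,0]*.008
    a=np.concatenate([Rc.T@(t-s["position"])*100,Ro.from_matrix(Rc.T@R).as_rotvec()])
    print(np.round(a,2).tolist(),"dist",np.linalg.norm(a[:3]).round(1),"ang",np.degrees(np.linalg.norm(a[3:])).round(1)); return a
E
python3 - <<'E'
from h import *
p=np.load("p.npy"); go([.37,.2,.33],rot(p,0,0)); go([.40,-.12,.27],rot(p,0,.35))
E
```

```text
[-7.98, -22.38, 26.56, 1.37, 0.0, 0.0] dist 35.6 ang 78.4
[-2.02, -50.54, 41.5, 1.35, 0.29, 0.24] dist 65.4 ang 80.6
```

Emit:
{"op": "carry_out", "data": {"motion": [[[-8, -22.4, 26.6, 1.37, 0, 0, 8], [-8, -22.4, 26.6, 1.37, 0, 0, 8], [-8, -22.4, 26.6, 1.37, 0, 0, 8], [-8, -22.4, 26.6, 1.37, 0, 0, 8], [-8, -22.4, 26.6, 1.37, 0, 0, 8]]]}}

```text
time_s: 0.72
position: [0.3039, 0.3264, 0.2895]
tool_rot: [[0.0, 0.853, 0.521], [0.0, 0.521, -0.853], [-1.0, 0.0, 0.0]]
ft_force: [1.7, 0.4, 0.8]
grip_width: 0.0801
```

Run:
```python
from h import *
s=env.observe();print(s["position"],s["q"])
p=np.load("p.npy"); go([.40,-.12,.27],rot(p,0,.35))
```

```text
[0.30387045 0.32644559 0.28949286] [ 3.17776529e+01  9.24945176e+00  8.42505503e+01 -3.43758157e-03
  8.64892039e+01  3.56282702e-01]
[2.7, -14.89, 42.91, 0.73, 0.33, 0.13] dist 45.5 ang 46.6
```

Emit:
{"op": "carry_out", "data": {"motion": [[[2, -14.9, 42.9, 0.73, 0.33, 0.13, 8], [2, -14.9, 42.9, 0.73, 0.33, 0.13, 8], [2, -14.9, 42.9, 0.73, 0.33, 0.13, 8], [2, -14.9, 42.9, 0.73, 0.33, 0.13, 8], [2, -14.9, 42.9, 0.73, 0.33, 0.13, 8]]]}}

```text
time_s: 1.13
position: [0.3467, 0.1352, 0.2806]
tool_rot: [[0.023, 1.0, 0.021], [0.252, 0.014, -0.968], [-0.967, 0.028, -0.252]]
ft_force: [1.9, 0.9, -0.1]
grip_width: 0.08
```

Run:
```python
from h import *
s=env.observe();print(s["position"],s["q"])
p=np.load("p.npy"); go([.40,-.12,.25],rot(p,0,.35))
```

```text
[0.34670084 0.13522063 0.28062692] [ -7.59512841  -0.63963482  98.16762011  14.75673962  83.29896388
 -10.43780168]
[-2.55, 4.92, 25.5, 0.2, 0.09, 0.03] dist 26.1 ang 12.9
```

Emit:
{"op": "carry_out", "data": {"motion": [[[-2.5, 4.9, 25.5, 0.2, 0.09, 0.03, 8], [-2.5, 4.9, 25.5, 0.2, 0.09, 0.03, 8], [-2.5, 4.9, 25.5, 0.2, 0.09, 0.03, 8], [-2.5, 4.9, 25.5, 0.2, 0.09, 0.03, 8], [-2.5, 4.9, 25.5, 0.2, 0.09, 0.03, 8]]]}}

```text
time_s: 1.55
position: [0.3896, -0.063, 0.2503]
tool_rot: [[0.058, 0.983, -0.172], [0.333, -0.181, -0.925], [-0.941, -0.003, -0.338]]
ft_force: [0.2, 0.5, 0.6]
grip_width: 0.0798
```

Run:
```python
from h import *
s=env.observe();print(s["position"],s["q"])
p=np.load("p.npy"); g=W(p,grip(p[3],-190)); print(g); R=rot(p,0,.35); go(g-R[:,0]*.1,R)
d=env.get_image("wrist"); cv2.imwrite("pics/w1.png",d["image"][:,:,::-1]);
```

```text
[ 0.38956086 -0.06304408  0.25034226] [-38.12560336   7.15919099  96.09412698  17.3599193   86.55112792
 -30.20546573]
[ 0.5432541  -0.05010299  0.10321837]
[5.97, 14.88, 1.19, 0.01, 0.01, 0.01] dist 16.1 ang 0.6
```

Emit:
{"op": "carry_out", "data": {"motion": [[[6, 14.9, 1.2, 0, 0, 0, 8], [6, 14.9, 1.2, 0, 0, 0, 8], [6, 14.9, 1.2, 0, 0, 0, 8], [6, 14.9, 1.2, 0, 0, 0, 8], [6, 14.9, 1.2, 0, 0, 0, 8]]]}}

```text
time_s: 2.02
position: [0.5411, -0.0789, 0.1855]
tool_rot: [[0.054, 0.984, -0.171], [0.335, -0.179, -0.925], [-0.941, -0.007, -0.339]]
ft_force: [-0.2, 1.0, -1.2]
grip_width: 0.08
```

Run:
```python
from h import *
s=env.observe();print(s["position"],s["q"])
p=np.load("p.npy"); g=W(p,grip(p[3],-190)); R=rot(p,0,.35); go(g,R)
d=env.get_image("wrist"); im=d["image"][:,:,::-1].copy()
for y in(-152,-207):
  u=proj(d,W(p,grip(p[3],y)));print(u); cv2.circle(im,(int(u[0]),int(u[1])),3,(0,0,255),1)
cv2.imwrite("pics/w2.png",im)
```

```text
[ 0.54110494 -0.07894637  0.1855338 ] [-29.30947002  25.52845136  80.77835057  18.80784801  81.24714519
 -23.02228298]
[9.52, -0.24, 0.08, 0.01, 0.0, 0.01] dist 9.5 ang 0.7
[275.96199065 166.95154097]
[275.1966359 242.7825946]
```

View pics/w2.png

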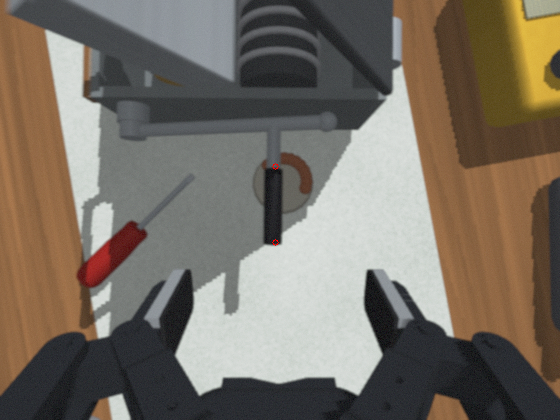

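The wrist view shows the grip at (273,168)–(273,243), about 2 px from the prediction. I'll advance and grip.

Emit:
{"op": "carry_out", "data": {"motion": [[[9.5, -0.4, 0.1, 0, 0, 0, 8], [9.5, -0.4, 0.1, 0, 0, 0, 8], [9.5, -0.4, 0.1, 0, 0, 0, 8], [9.5, -0.4, 0.1, 0, 0, 0, 8], [9.5, -0.4, 0.1, 0, 0, 0, 1]]], "grip_force": 40}}

```text
time_s: 2.48
position: [0.5389, -0.0472, 0.1005]
tool_rot: [[0.058, 0.984, -0.17], [0.333, -0.18, -0.926], [-0.941, -0.003, -0.338]]
ft_force: [-0.6, 1.1, -0.1]
grip_width: 0.0701
```

Emit:
{"op": "carry_out", "data": {"motion": [[[0, 0, 0, 0, 0, 0, 0.5], [0, 0, 0, 0, 0, 0, 0.5], [0, 0, 0, 0, 0, 0, 0.5], [0, 0, 0, 0, 0, 0, 0.5], [0, 0, 0, 0, 0, 0, 0.5]]]}}

```text
time_s: 2.9
position: [0.542, -0.0482, 0.1012]
tool_rot: [[0.066, 0.983, -0.17], [0.331, -0.183, -0.926], [-0.941, 0.005, -0.337]]
ft_force: [11.3, -3.5, 1.1]
grip_width: 0.0123
```

```bash
cat > arc.py <<'E'
from h import *
import sys
# print waypoints along rod arc, relative to current pose, 5 rows
p=np.load("p.npy"); s=env.observe(); R0=np.array(s["tool_rot"]); print(s["position"],s["ft_force"],s["grip_width"])
gp=np.array(s["position"])-R0[:,0]*.008; a=Ro.from_euler("z",p[2]).as_matrix()
c=a.T@(gp-[p[0],p[1],0])*1000; q=np.arctan2(c[2]-80,c[0]+85); print("case",c,"q",q,"r",np.hypot(c[2]-80,c[0]+85))
y=a[:,1]
for k in range(1,6):
    dq=min(.11*k,float(sys.argv[1])-q); R=Ro.from_rotvec(-y*dq*float(sys.argv[2])).as_matrix()@R0
    go(W(p,grip(q+dq,c[1])),R,s)
E
python3 arc.py 1.26 1
```

```text
[ 0.54199433 -0.04822979  0.10119293] [11.29867914 -3.45278743  1.08580495] 0.01227873293807667
case [  26.02279208 -191.09740891  108.72384684] q 0.25316898824451206 r 114.67833160342502
[-1.15, -0.26, -0.41, -0.04, -0.0, 0.1] dist 1.2 ang 6.3
[-2.25, -0.69, -0.81, -0.07, -0.0, 0.21] dist 2.5 ang 12.6
[-3.3, -1.24, -1.19, -0.11, -0.0, 0.31] dist 3.7 ang 18.9
[-4.29, -1.91, -1.55, -0.15, -0.0, 0.41] dist 4.9 ang 25.2
[-5.2, -2.7, -1.88, -0.19, -0.0, 0.52] dist 6.2 ang 31.5
```

Emit:
{"op": "carry_out", "data": {"motion": [[[-1.15, 0, -0.4, -0.04, 0, 0.1, 0.5], [-2.25, -0.4, -0.8, -0.07, 0, 0.21, 0.5], [-3.3, -0.95, -1.2, -0.11, 0, 0.31, 0.5], [-4.3, -1.6, -1.55, -0.15, 0, 0.41, 0.5], [-5.2, -2.4, -1.9, -0.19, 0, 0.52, 0.5]]]}}

```text
time_s: 3.32
position: [0.5162, -0.0433, 0.1555]
tool_rot: [[0.541, 0.841, 0.006], [0.243, -0.15, -0.958], [-0.805, 0.52, -0.286]]
ft_force: [4.4, 5.3, -1.0]
grip_width: 0.0125
```

```bash
python3 arc.py 1.26 1;python3 -c "
from h import *;print(env.observe()['q'])"
```

```text
[ 0.51622496 -0.04328279  0.15545814] [ 4.42209808  5.26136953 -1.01428854] 0.012473573281601183
case [  -4.08422223 -191.13442057  161.89701905] q 0.7914248973130326 r 115.1281235003402
[-1.14, -0.3, -0.42, -0.04, -0.0, 0.1] dist 1.2 ang 6.3
[-2.24, -0.72, -0.82, -0.08, -0.0, 0.21] dist 2.5 ang 12.6
[-3.29, -1.27, -1.21, -0.11, -0.0, 0.31] dist 3.7 ang 18.9
[-4.27, -1.94, -1.57, -0.15, -0.0, 0.41] dist 5.0 ang 25.2
[-4.52, -2.13, -1.67, -0.16, -0.01, 0.44] dist 5.3 ang 26.8
[-32.33401222  16.9057449  109.25085423  47.30478844  42.34426332
 -60.50797933]
```

Joint 5 is falling quickly towards its limit, so I'll turn the tool less for the remaining swing.

```bash
python3 arc.py 1.25 0.4
```

```text
[ 0.51622496 -0.04328279  0.15545814] [ 4.42209808  5.26136953 -1.01428854] 0.012473573281601183
case [  -4.08422223 -191.13442057  161.89701905] q 0.7914248973130326 r 115.1281235003402
[-1.13, -0.35, -0.41, -0.02, -0.0, 0.04] dist 1.3 ang 2.5
[-2.22, -0.82, -0.82, -0.03, -0.0, 0.08] dist 2.5 ang 5.0
[-3.26, -1.42, -1.2, -0.05, -0.0, 0.12] dist 3.7 ang 7.6
[-4.22, -2.13, -1.56, -0.06, -0.0, 0.17] dist 5.0 ang 10.1
[-4.37, -2.26, -1.61, -0.06, -0.0, 0.17] dist 5.2 ang 10.5
```

Emit:
{"op": "carry_out", "data": {"motion": [[[-1.1, -0.35, -0.4, -0.02, 0, 0.04, 0.5], [-2.2, -0.8, -0.8, -0.03, 0, 0.08, 0.5], [-3.25, -1.4, -1.2, -0.05, 0, 0.12, 0.5], [-4.2, -2.1, -1.55, -0.06, 0, 0.17, 0.5], [-4.35, -2.25, -1.6, -0.06, 0, 0.17, 0.5]]]}}

```text
time_s: 3.73
position: [0.4749, -0.0353, 0.1857]
tool_rot: [[0.679, 0.732, 0.052], [0.22, -0.135, -0.966], [-0.7, 0.668, -0.253]]
ft_force: [10.1, 4.8, 11.3]
grip_width: 0.0127
```

```bash
python3 arc.py 1.26 0;python3 - <<'E'
from h import *
s=env.observe();print(s['q'],s['ft_force'])
d=env.get_image("side"); cv2.imwrite("pics/s2.png",d["image"][:,:,::-1])
p=np.load("p.npy"); print(proj(d,W(p,[-85,-120,80])),proj(d,W(p,[-85+153*np.cos(1.23),-120,80+153*np.sin(1.23)])))
E
```

```text
[ 0.4749375  -0.03528583  0.18566279] [10.06751904  4.75681846 11.27830937] 0.012652311924399742
case [ -47.25648258 -191.10276846  191.26487189] q 1.2437551660108068 r 117.49231815042211
[-0.04, -0.31, -0.02, 0.0, 0.0, 0.0] dist 0.3 ang 0.0
[-0.04, -0.31, -0.02, 0.0, 0.0, 0.0] dist 0.3 ang 0.0
[-0.04, -0.31, -0.02, 0.0, 0.0, 0.0] dist 0.3 ang 0.0
[-0.04, -0.31, -0.02, 0.0, 0.0, 0.0] dist 0.3 ang 0.0
[-0.04, -0.31, -0.02, 0.0, 0.0, 0.0] dist 0.3 ang 0.0
[-37.75349139   9.72639536 119.3816004   63.8427633   41.07980294
 -81.93340587] [10.06751904  4.75681846 11.27830937]
[212.08932965 220.37517694] [240.40274261 130.63567609]
```

View pics/s2.png

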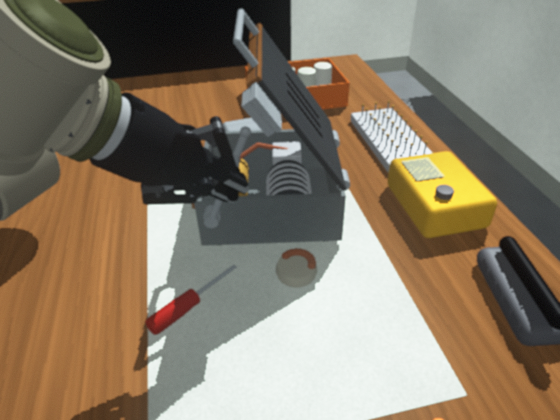

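The side view shows the gripper holding the grip with the rod near upright (pivot at (211,217)), and the hood has not moved. I'll press gently for a few rows, then release and back off.

Emit:
{"op": "carry_out", "data": {"motion": [[[0, -0.1, 0, 0, 0, 0, 0.5], [0, -0.2, 0, 0, 0, 0, 0.5], [0, -0.2, 0, 0, 0, 0, 0.5], [0, -0.1, 0, 0, 0, 0, 3], [0, 0, 0, 0, 0, 0, 4]]]}}

```text
time_s: 4.2
position: [0.4743, -0.0347, 0.1832]
tool_rot: [[0.672, 0.738, 0.053], [0.223, -0.133, -0.966], [-0.706, 0.661, -0.254]]
ft_force: [-0.1, 0.9, -0.0]
grip_width: 0.0353
```

Emit:
{"op": "carry_out", "data": {"motion": [[[0, 0, 0, 0, 0, 0, 4], [0, 0, 0, 0, 0, 0, 4], [-4, 0, 0, 0, 0, 0, 4], [-8, 0, 0, 0, 0, 0, 4], [-12, 0, 0, 0, 0, 0, 4]]]}}

```text
time_s: 4.62
position: [0.392, -0.0607, 0.2673]
tool_rot: [[0.668, 0.742, 0.053], [0.226, -0.134, -0.965], [-0.709, 0.657, -0.257]]
ft_force: [0.8, -1.5, 0.4]
grip_width: 0.0401
```

Run:
```python
from h import *
s=env.observe();print(s['q'],s['ft_force'],s['position'])
p=np.load("p.npy"); b=W(p,bar(p[4])); R=rot(p,np.pi/2-p[4],0); print(b)
go([.42,.0,.36],rot(p,.3,0)); go(b-R[:,0]*.1,R)
d=env.get_image("top"); cv2.imwrite("pics/t3.png",d["image"][:,:,::-1])
```

```text
[-54.50607415  -6.88243383 117.78331254  48.89213476  63.64966325
 -72.48878608] [ 0.84364733 -1.51370435  0.3727298 ] [ 0.3920087  -0.06067932  0.26725298]
[0.52146972 0.14756523 0.31362563]
[-2.65, 7.04, -7.83, 0.08, -0.35, -0.41] dist 10.9 ang 31.2
[1.5, 11.02, -23.76, 0.03, -0.35, -0.12] dist 26.2 ang 21.5
```

View pics/t3.png

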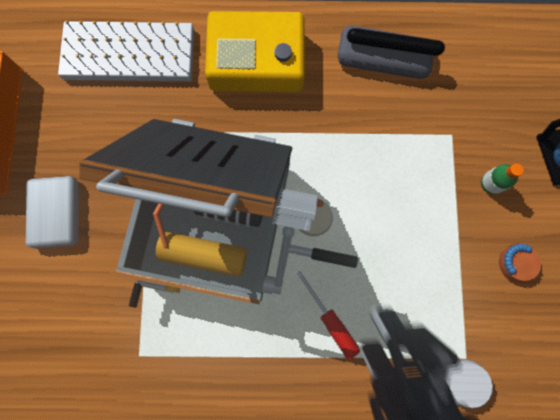

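The top view shows the rod raised, with the grip end at (356,261), and the hood unchanged. Now to the bar.

Emit:
{"op": "carry_out", "data": {"motion": [[[-2.6, 7, -7.8, 0.08, -0.35, -0.41, 5], [-2.6, 7, -7.8, 0.08, -0.35, -0.41, 5], [-2.6, 7, -7.8, 0.08, -0.35, -0.41, 5], [-2.6, 7, -7.8, 0.08, -0.35, -0.41, 6], [-2.6, 7, -7.8, 0.08, -0.35, -0.41, 6]]]}}

```text
time_s: 5.08
position: [0.4214, -0.0039, 0.3463]
tool_rot: [[0.423, 0.9, -0.106], [0.054, -0.142, -0.988], [-0.905, 0.412, -0.108]]
ft_force: [-0.7, -1.7, -0.2]
grip_width: 0.0602
```

Run:
```python
from h import *
s=env.observe();print(s['q'],s['ft_force'],s['position'])
p=np.load("p.npy"); b=W(p,bar(p[4])); R=rot(p,np.pi/2-p[4],0)
go(b-R[:,0]*.1,R)
d=env.get_image("top")
for q in (1.05,1.11,1.17,1.23): print(q,proj(d,W(p,grip(q,-207))))
```

```text
[-24.81178693  -6.20129066  94.85567167  13.92058247  70.12709927
 -19.63383916] [-0.72954792 -1.65551602 -0.23974508] [ 0.42140829 -0.00393153  0.34634121]
[-0.98, 3.99, -16.93, 0.02, -0.14, 0.17] dist 17.4 ang 12.4
1.05 [357.38509937 251.20347134]
1.11 [357.00878037 255.91566188]
1.17 [356.54769332 260.87759833]
1.23 [356.00251133 266.06754777]
```

Emit:
{"op": "carry_out", "data": {"motion": [[[-1, 4, -17, 0.02, -0.14, 0.17, 6], [-1, 4, -17, 0.02, -0.14, 0.17, 6], [-1, 4, -17, 0.02, -0.14, 0.17, 6], [-1, 4, -17, 0.02, -0.14, 0.17, 6], [-1, 4, -17, 0.02, -0.14, 0.17, 6]]]}}

```text
time_s: 5.55
position: [0.4701, 0.1599, 0.3895]
tool_rot: [[0.55, 0.814, -0.187], [-0.106, -0.154, -0.982], [-0.829, 0.56, 0.001]]
ft_force: [0.7, -1.3, 0.9]
grip_width: 0.0597
```

Run:
```python
from h import *
s=env.observe();print(s['q'],s['ft_force'],s['position'])
p=np.load("p.npy"); b=W(p,bar(p[4])); R=rot(p,np.pi/2-p[4],0)
go(b,R)
g=cv2.imread("pics/t3.png").max(2)[235:285,300:372]; m=(g<45).astype(np.uint8)
n,l,st,c=cv2.connectedComponentsWithStats(m); k=1+st[1:,4].argmax()
print("grip box",cv2.minAreaRect(np.argwhere(l==k)[:,::-1].astype(np.float32)+[0,0]) if 0 else st[k]+[300,235,0,0,0], c[k]+[300,235])
T=env.get_image("top")
for q in (1.11,1.17,1.23): print(q,proj(T,W(p,grip(q,-180))))
d=env.get_image("wrist"); im=d["image"][:,:,::-1].copy()
for y in(-60,60):
  u=proj(d,W(p,bar(p[4],y)));print(u); cv2.circle(im,(int(u[0]),int(u[1])),3,(0,0,255),1)
cv2.imwrite("pics/w4.png",im)
```

```text
[ 11.18530631   0.6570679   84.55730556 -13.59218905  63.39560062
  24.62671732] [ 0.69037548 -1.27698887  0.89797775] [0.47011182 0.15993533 0.38951885]
[10.04, 0.12, 0.25, 0.0, -0.0, -0.0] dist 10.0 ang 0.2
grip box [312 249  41  17 330] [329.49090909 256.65454545]
1.11 [334.86272332 251.45846691]
1.17 [334.24189696 256.38142892]
1.23 [333.54885115 261.53437018]
[276.77434647 294.40793662]
[277.38605726 144.28014998]
```

View pics/w4.png

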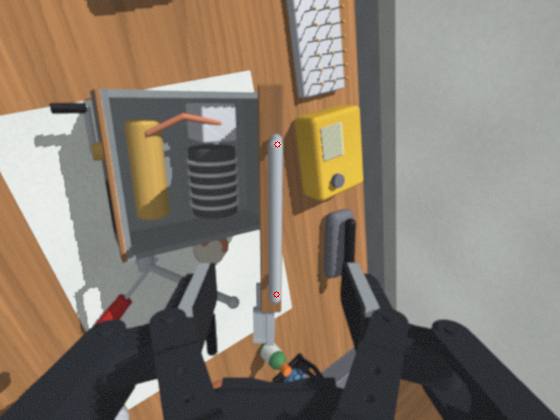

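The wrist view shows the bar centred at about (277,145–300), matching the prediction, and the rod's ball at (233,301) with its pivot at (147,265). I'll use the ball to check the rod angle.

Run:
```python
from h import *
p=np.load("p.npy"); d=env.get_image("wrist"); print(proj(d,W(p,[-85,-120,80])))
for q in (1.05,1.11,1.17,1.23,1.27): print(q,proj(d,W(p,[-85+153*np.cos(q),-120,80+153*np.sin(q)])))
```

```text
[146.49963885 260.89247486]
1.05 [244.23441048 289.80225074]
1.11 [239.66278312 293.83461275]
1.17 [234.48701371 297.89375159]
1.23 [228.69970882 301.9568721 ]
1.27 [224.50059602 304.65539422]
```

Emit:
{"op": "carry_out", "data": {"motion": [[[4, 0.1, 0.2, 0, 0, 0, 6], [8, 0.1, 0.2, 0, 0, 0, 6], [10, 0.1, 0.2, 0, 0, 0, 6], [10, 0.1, 0.2, 0, 0, 0, 6], [10, 0.1, 0.2, 0, 0, 0, 2.5]]], "grip_force": 30}}

```text
time_s: 6.12
position: [0.5258, 0.1435, 0.3065]
tool_rot: [[0.547, 0.815, -0.19], [-0.107, -0.157, -0.982], [-0.83, 0.558, 0.002]]
ft_force: [0.2, -0.2, -0.3]
grip_width: 0.0493
```

Emit:
{"op": "carry_out", "data": {"motion": [[[0, 0, 0, 0, 0, 0, 0.3], [0, 0, 0, 0, 0, 0, 0.3], [0, 0, 0, 0, 0, 0, 0.3], [0, 0, 0, 0, 0, 0, 0.3], [0, 0, 0, 0, 0, 0, 0.3]]]}}

```text
time_s: 6.53
position: [0.5253, 0.145, 0.3085]
tool_rot: [[0.55, 0.814, -0.188], [-0.106, -0.155, -0.982], [-0.828, 0.561, 0.001]]
ft_force: [-6.6, -0.5, 3.6]
grip_width: 0.0088
```

```bash
cat > hood.py <<'E'
from h import *
import sys
p=np.load("p.npy"); s=env.observe(); R0=np.array(s["tool_rot"]); print(s["position"],s["ft_force"],s["grip_width"])
gp=np.array(s["position"])-R0[:,0]*.008; a=Ro.from_euler("z",p[2]).as_matrix()
c=a.T@(gp-[p[0],p[1],0])*1000; q=np.arctan2(c[2]-100,110-c[0])-2/256; r=np.hypot(c[2]-100,110-c[0]); print("case",c,"q",q,"r",r)
for k in range(1,6):
    qq=q-min(float(sys.argv[2])*k,q-float(sys.argv[1])); R=Ro.from_rotvec(-a[:,1]*(q-qq)).as_matrix()@R0
    X=np.array(bar(qq,c[1])); X[[0,2]]=np.array([110,100])+(X[[0,2]]-[110,100])*r/256; go(W(p,X),R,s)
E
python3 hood.py .80 .03
```

```text
[0.52529598 0.14498164 0.30847957] [-6.63862904 -0.5163807   3.61230656] 0.008794209572827866
case [-31.3208232   -1.81426457 315.10465637] q 0.981712955525852 r 257.3744126007284
[-0.0, -0.75, -0.0, 0.0, -0.0, 0.03] dist 0.7 ang 1.7
[0.02, -1.5, -0.0, 0.0, -0.0, 0.06] dist 1.5 ang 3.4
[0.07, -2.24, -0.0, 0.0, -0.0, 0.09] dist 2.2 ang 5.2
[0.14, -2.99, -0.0, 0.0, -0.0, 0.12] dist 3.0 ang 6.9
[0.23, -3.73, -0.01, 0.0, -0.0, 0.15] dist 3.7 ang 8.6
```

Lower to about 0.83 first.

Emit:
{"op": "carry_out", "data": {"motion": [[[0, -0.75, 0, 0, 0, 0.03, 0.3], [0, -1.5, 0, 0, 0, 0.06, 0.3], [0.05, -2.25, 0, 0, 0, 0.09, 0.3], [0.15, -3, 0, 0, 0, 0.12, 0.3], [0.25, -3.7, 0, 0, 0, 0.15, 0.3]]]}}

```text
time_s: 6.95
position: [0.4971, 0.1506, 0.2866]
tool_rot: [[0.669, 0.719, -0.187], [-0.127, -0.137, -0.982], [-0.732, 0.681, -0.0]]
ft_force: [-4.1, -4.8, 7.4]
grip_width: 0.0085
```

```bash
python3 hood.py .775 .02
```

```text
[0.4970694  0.15057862 0.28656958] [-4.06977893 -4.84535369  7.40759469] 0.008528173237435143
case [-61.06302211  -1.65779437 292.42527152] q 0.8362882573480395 r 257.4685275035657
[-0.01, -0.5, -0.0, -0.0, -0.0, 0.02] dist 0.5 ang 1.1
[-0.0, -1.0, -0.0, -0.0, -0.0, 0.04] dist 1.0 ang 2.3
[0.01, -1.5, -0.0, -0.0, -0.0, 0.06] dist 1.5 ang 3.4
[0.01, -1.53, -0.0, -0.0, -0.0, 0.06] dist 1.5 ang 3.5
[0.01, -1.53, -0.0, -0.0, -0.0, 0.06] dist 1.5 ang 3.5
```

Emit:
{"op": "carry_out", "data": {"motion": [[[0, -0.3, 0, 0, 0, 0.01, 0.3], [0, -0.6, 0, 0, 0, 0.02, 0.3], [0, -0.9, 0, 0, 0, 0.035, 0.3], [0, -1.1, 0, 0, 0, 0.045, 0.3], [0, -1.1, 0, 0, 0, 0.045, 0.3]]]}}

```text
time_s: 7.37
position: [0.4901, 0.1519, 0.28]
tool_rot: [[0.702, 0.687, -0.187], [-0.134, -0.131, -0.982], [-0.7, 0.715, 0.0]]
ft_force: [-2.0, -3.4, 8.6]
grip_width: 0.0087
```

```bash
python3 hood.py .775 .02
```

```text
[0.49005896 0.15193489 0.28001575] [-1.99405129 -3.43345857  8.59141908] 0.008726044302276694
case [-68.46909256  -1.64960847 285.61241191] q 0.7972032569007949 r 257.49404741429004
[-0.01, -0.5, -0.0, -0.0, -0.0, 0.02] dist 0.5 ang 1.1
[-0.01, -0.55, -0.0, -0.0, -0.0, 0.02] dist 0.6 ang 1.3
[-0.01, -0.55, -0.0, -0.0, -0.0, 0.02] dist 0.6 ang 1.3
[-0.01, -0.55, -0.0, -0.0, -0.0, 0.02] dist 0.6 ang 1.3
[-0.01, -0.55, -0.0, -0.0, -0.0, 0.02] dist 0.6 ang 1.3
```

Emit:
{"op": "carry_out", "data": {"motion": [[[0, -0.15, 0, 0, 0, 0.005, 0.3], [0, -0.3, 0, 0, 0, 0.01, 0.3], [0, -0.4, 0, 0, 0, 0.015, 0.3], [0, -0.4, 0, 0, 0, 0.015, 0.3]]]}}

```text
time_s: 7.7
position: [0.4897, 0.1521, 0.2797]
tool_rot: [[0.716, 0.672, -0.187], [-0.136, -0.129, -0.982], [-0.684, 0.729, -0.001]]
ft_force: [10.4, -10.0, 12.1]
grip_width: 0.009
```

```bash
python3 hood.py .77 .02|head -3
python3 - <<'E'
from h import *
d=env.get_image("side"); cv2.imwrite("pics/s5.png",cv2.resize(d["image"][20:260,150:400,::-1],None,fx=2.5,fy=2.5,interpolation=2))
E
```

```text
[0.48968662 0.15208529 0.27973878] [ 10.41895619 -10.04026846  12.0888361 ] 0.00898001121200685
case [-68.97916258  -1.57710374 285.2144032 ] q 0.794704668496755 r 257.5614796333641
[-0.02, -0.5, -0.0, -0.0, -0.0, 0.02] dist 0.5 ang 1.1
```

View pics/s5.png

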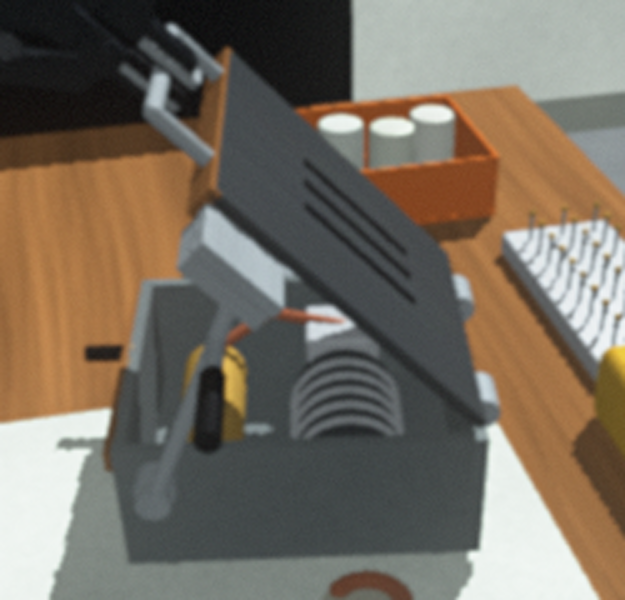

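The side view shows the rod's tip inside the socket cap. The force rose while the hood stopped at about 0.79, so it is seated. Releasing and backing off.

Emit:
{"op": "carry_out", "data": {"motion": [[[0, 0.2, 0, 0, 0, 0, 0.3], [0, 0.2, 0, 0, 0, 0, 4], [0, 0.2, 0, 0, 0, 0, 4], [0, 0.2, 0, 0, 0, 0, 4], [0, 0.2, 0, 0, 0, 0, 4]]]}}

```text
time_s: 8.17
position: [0.4876, 0.1523, 0.2755]
tool_rot: [[0.707, 0.682, -0.188], [-0.136, -0.129, -0.982], [-0.694, 0.72, 0.001]]
ft_force: [-0.1, 0.7, 0.6]
grip_width: 0.0404
```

Emit:
{"op": "carry_out", "data": {"motion": [[[-3, 0, 0, 0, 0, 0, 4], [-6, 0, 0, 0, 0, 0, 4], [-9, 0, 0, 0, 0, 0, 4], [-12, 0, 0, 0, 0, 0, 4], [-12, 0, 0, 0, 0, 0, 4]]]}}

```text
time_s: 8.58
position: [0.4012, 0.1693, 0.363]
tool_rot: [[0.712, 0.677, -0.186], [-0.133, -0.13, -0.983], [-0.689, 0.724, -0.003]]
ft_force: [0.2, 0.2, 0.3]
grip_width: 0.04
```

Run:
```python
from h import *
s=env.observe();print(s['time_s'],s['ft_force'],s['position'],s['grip_width'])
p=np.load("p.npy"); d=env.get_image("side"); im=d["image"][:,:,::-1].copy()
for q in(.73,.785,.845):
  for y in (-60,60):
    u=proj(d,W(p,bar(q,y)));print(q,u)
u=proj(d,W(p,bar(.785,-60))); cv2.circle(im,(int(u[0]),int(u[1])),2,(0,0,255),1)
for q in(1.11,1.23):
  u=proj(d,W(p,grip(q,-207)));print(q,u)
cv2.imwrite("pics/s6.png",cv2.resize(im[20:260,150:400],None,fx=2.5,fy=2.5,interpolation=2))
```

```text
8.5833 [0.21165507 0.17853317 0.30718442] [0.40119927 0.16934539 0.36302698] 0.039998803201225584
0.73 [203.60296316  75.25806791]
0.73 [211.52934984  42.54139059]
0.785 [210.35315318  67.34765523]
0.785 [217.41766762  35.42892151]
0.845 [218.42868942  59.00581817]
0.845 [224.4319566   27.95281625]
1.11 [240.33425462 199.76340661]
1.23 [228.8712575  196.43844439]
```

View pics/s6.png

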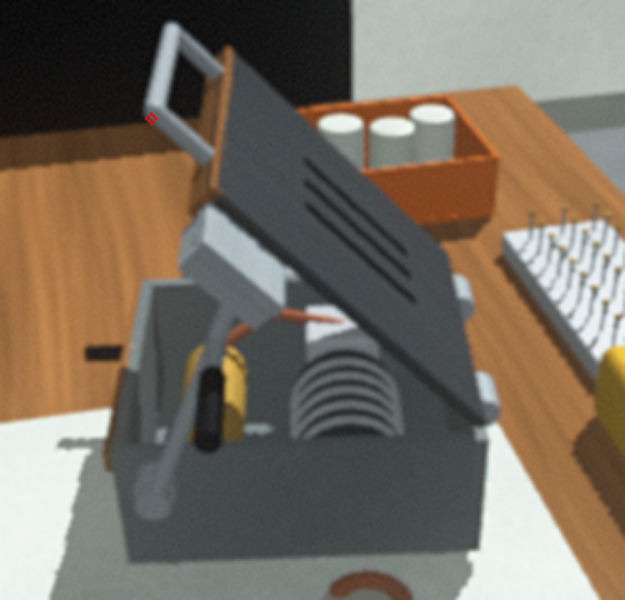

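The hood is at about 0.80, inside the band. However, my press reached only about 17 N, which could be hinge stiction rather than a seated tip. I'll regrip and press a bit more to confirm.

Emit:
{"op": "carry_out", "data": {"motion": [[[4, 0.1, 0, 0, 0, 0, 4], [8, 0.1, 0, 0, 0, 0, 4], [12, 0.1, 0, 0, 0, 0, 4], [12, 0.1, 0, 0, 0, 0, 4], [12, 0.1, 0, 0, 0, 0, 0.3]]]}}

```text
time_s: 9.05
position: [0.4893, 0.1511, 0.2731]
tool_rot: [[0.703, 0.686, -0.19], [-0.138, -0.13, -0.982], [-0.698, 0.716, 0.003]]
ft_force: [-0.4, -0.6, 0.1]
grip_width: 0.0294
```

Emit:
{"op": "carry_out", "data": {"motion": [[[0, 0, 0, 0, 0, 0, 0.3], [0, 0, 0, 0, 0, 0, 0.3], [0, 0, 0, 0, 0, 0, 0.3], [0, -0.2, 0, 0, 0, 0, 0.3], [0, -0.4, 0, 0, 0, 0, 0.3]]]}}

```text
time_s: 9.47
position: [0.4901, 0.1523, 0.2788]
tool_rot: [[0.717, 0.672, -0.187], [-0.135, -0.128, -0.982], [-0.684, 0.729, -0.001]]
ft_force: [36.9, -16.3, 1.7]
grip_width: 0.0088
```

```bash
python3 hood.py .77 .02|head -3
```

```text
[0.4901176  0.15233284 0.27879873] [ 36.85886835 -16.25415459   1.67448388] 0.008806357408163464
case [-68.60560838  -1.25759831 284.27120526] q 0.7931973981958507 r 256.62392802080524
[-0.02, -0.5, -0.0, -0.0, -0.0, 0.02] dist 0.5 ang 1.1
```

Pressed with about 28 N along the arc, the hood stays at 0.793, so it is on the rod. Relax, release and back off.

Emit:
{"op": "carry_out", "data": {"motion": [[[0, 0.4, 0, 0, 0, 0, 0.3], [0, 0.4, 0, 0, 0, 0, 4], [0, 0.4, 0, 0, 0, 0, 4], [0, 0.2, 0, 0, 0, 0, 4], [0, 0.2, 0, 0, 0, 0, 4]]]}}

```text
time_s: 9.88
position: [0.4865, 0.1525, 0.275]
tool_rot: [[0.707, 0.682, -0.187], [-0.136, -0.129, -0.982], [-0.694, 0.72, 0.001]]
ft_force: [-0.1, -0.8, -0.3]
grip_width: 0.0402
```

Emit:
{"op": "carry_out", "data": {"motion": [[[-3, 0, 0, 0, 0, 0, 4], [-6, 0, 0, 0, 0, 0, 4], [-9, 0, 0, 0, 0, 0, 4], [-12, 0, 0, 0, 0, 0, 4], [-12, 0, 0, 0, 0, 0, 4]]]}}

```text
time_s: 10.3
position: [0.4003, 0.1695, 0.3626]
tool_rot: [[0.713, 0.677, -0.186], [-0.133, -0.13, -0.983], [-0.689, 0.725, -0.003]]
ft_force: [0.4, 0.3, 0.7]
grip_width: 0.0399
```

Run:
```python
from h import *
s=env.observe();print(s['time_s'],s['ft_force'],s['position'],s['grip_width'])
d=env.get_image("side"); im=d["image"][:,:,::-1].copy()
o=cv2.imread("pics/s6.png"); n=cv2.resize(im[20:260,150:400],None,fx=2.5,fy=2.5,interpolation=2)
cv2.imwrite("pics/s7.png",n); D=cv2.absdiff(o,n).max(2)[20:540,80:500]; print("changed px",(D>40).sum())
```

```text
10.3 [0.39218248 0.28233868 0.74695029] [0.40025872 0.16951957 0.36260821] 0.039873433141844876
changed px 105
```

View pics/s7.png

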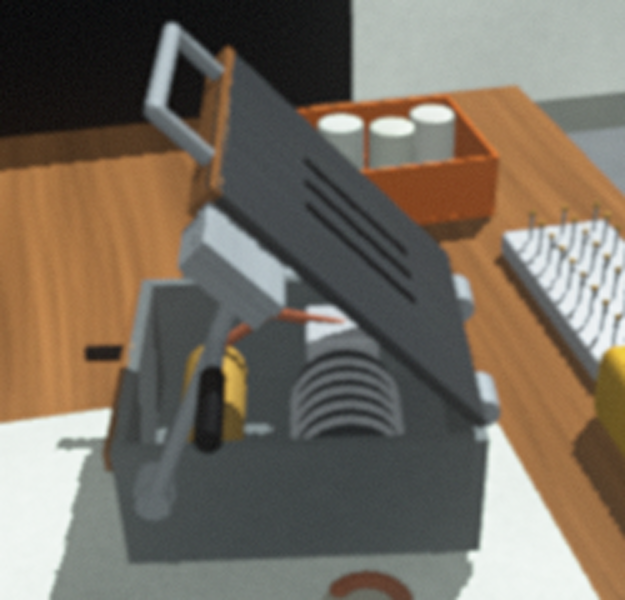

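The hood has not moved: the bar is at about (155,105) and the rod tip is in the cap at (235,300). The gripper is clear and the drain lever is where it was. Handing in.

```bash
python3 -c "
from rig import env
print(env.close_job())"
```

```text
the job is handed in; nothing more can be done
None
```

The prop rod is up at about its stop, the hood is resting on the rod's tip, and I handed the job in at about 10.3 s. I gripped the rod's grip and swung it up with the hood still raised at about 0.98 rad, then let go. Then I gripped the hood bar, lowered the hood until it stopped on the tip, and backed the arm off.

- **Rod:** the two checks differ slightly. The gripper position gave about 1.24 rad with the rod pressed at its stop, while the pictures gave about 1.17 to 1.21 rad. Both are above the 1.11 limit.
- **Hood:** my first press reached only about 17 N, which could have been hinge friction. I gripped the bar again and pressed with about 28 N; the hood held at about 0.793 rad, so it is seated. The side picture read it slightly higher, at 0.80 to 0.81 rad, still inside the 0.73 to 0.845 band.
- **After release:** the last side picture matches the one before the second press, so the hood did not visibly move. The measured force on the tool is under 1 N, and the gripper stands about 12 cm off the bar.
- **Drain lever:** it looks unmoved in the side pictures, but I did not measure its angle.

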